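Take the bayonet cover off the coolant strainer

TASK

Open the coolant strainer pot: press its cover down against the spring, then turn it a quarter turn anticlockwise (seen from above) so that its ears come clear of the claws while it still sits in the pot, then lift it off and set it down gently, right way up and flat on the floor of the steel tray, near the middle. Leave the other things on the bench where they are.

Things in the scene. Friction and masses are not known exactly. Their poses are not given: they have to be found in the camera images.
- pot: White round strainer pot bolted to the bench, 160 mm across its foot. Origin: centre of its underside, z up. Round wall 106 mm outside, 94 inside, its rim 80 above the bench; the cover's plug sits in it. A flange (158 across, top 77 above the bench) carries two opposite claws that hold the cover's ears. Angles below: anticlockwise seen from above, from the pot's x axis.
- pot_mouth (a point): Point on the pot's axis at rim height, 80 mm above the bench. The locked cover is held 9 mm above its pressed-down position; pressed fully, it stops on this rim. Locked, the ears lie at 0 and 180 degrees. The ears are clear of the lips once turned 62 degrees; two upright stops end the turn at about 88 degrees.
- claw_a (a point): Middle of the top of the first claw's lip: 65 mm from the axis, 17 degrees, 103 above the bench. The lip spans -16 to 50 degrees, 55 to 75 mm from the axis, underside 97 high, with a wall behind it out to 78. A nub hangs 3.5 mm below it at 18 degrees and an end wall stands at -18, so a locked ear cannot turn until pressed down at least 3.5 mm. Past the nub no more pressing is needed.
- claw_b (a point): The same point of the second claw, alike, half a turn round the pot (lip from 164 to 230 degrees).
- spring_pad (a joint): Round spring pad (32 mm across) in the pot's axis that pushes the cover up. Metres: 0 with the cover locked, about -0.009 with it pressed fully down, about +0.008 with it freed, +0.016 with it off. It takes about 5 N to start pressing the cover down and about 10 N to hold it fully down. The freed cover rises by itself if let go and stays loose in the bore.
- cover: Black bayonet cover, about 0.35 kg. Origin: centre of its underside (locked: 67 mm above the bench, on the pot's axis, x along the pot's x), z up. Plug 90 across, 0 to 22 high; disc 108 across, 22 to 30, with two ears 22 wide along its x axis, 136 over both; raised disc 100 across, 30 to 38 (locked: its top 105 above the bench); on that a grip bar.
- cover_bar (a point): Middle of the top of the cover's bare aluminium grip bar, 64 mm above the cover's origin (locked: 131 above the bench). The bar lies along the cover's x axis: 84 long, 16 wide, 26 high. Fingers can straddle it, press on the raised disc and turn it; within 50 mm of the axis they clear the claws.
- tray: Open square steel tray fixed on the bench, 210 x 210 mm outside, walls 5 thick and 25 high, floor 5 thick. Origin: centre of its underside; x and y along its sides. It is empty.
- wrench: Bystander: an open-ended steel wrench about 190 mm long lying flat along x between the pot and the tray; to be left where it is. Origin on its underside.
- can: Bystander: a closed grey can, 60 mm across and 110 high; to be left where it is. Origin on its underside.
- brush: Bystander: a bench brush about 200 mm long, lying flat; to be left where it is. Origin on its underside.
- step_block: Bystander: a dark steel stepped clamping block, 75 x 30 x 48 mm high; to be left where it is. Origin on its underside.
- collet_holder: Bystander: a turned steel collet holder standing upright, 64 mm across and 80 high; to be left where it is. Origin on its underside.
- rotor: Bystander: a dark steel grooved disc, 110 mm across and 36 high, lying flat; to be left where it is. Origin on its underside.
- hammer: Bystander: a hammer about 240 mm long lying flat; to be left where it is. Origin on its underside.
Mind the look-alikes: they are no part of the job. Of the things like the cover, leave any that is green; of the rest the larger one is meant. Of the things that look like the pot, the larger one is meant.

How it is judged:
On the way, in this order (a step that is already met when the one before it is completed fails the run):
1. the cover is pressed down at least 3 mm, not yet turned (z of cover in the frame of pot below 0.064 m and horizontal distance between cover and pot below 0.008 m and angle between the x axis of cover and the x axis of pot, either way round below 0.3 rad), for 0.1 s.
2. the cover has been turned at least 60 degrees while sitting in the pot (angle between the x axis of cover and the x axis of pot, either way round above 1.05 rad and horizontal distance between cover and pot below 0.008 m and z of cover in the frame of pot below 0.09 m), for 0.1 s.
At the end, for the whole second after the job is handed in: The cover stands right way up (within 0.08 rad) and still, its plug flat on the tray's floor (within 4 mm), its centre within 45 mm of the tray's centre along each of the tray's axes (x of cover in the frame of tray between -0.045 and 0.045 m and y of cover in the frame of tray between -0.045 and 0.045 m and z of cover in the frame of tray between 0 and 0.009 m and angle between cover's own z axis and vertical below 0.08 rad and linear speed of cover below 0.02 m/s and angular speed of cover below 0.1 rad/s); the robot touches nothing.
It fails at once if the cover is dropped or flung into the tray (faster than 0.7 m/s close above it) (horizontal distance between cover and tray below 0.12 m and z of cover in the frame of tray below 0.05 m and linear speed of cover above 0.7 m/s).
It fails at once if one of the other loose things on the bench is moved more than 30 mm (distance of any of wrench, can, brush, step_block, collet_holder, rotor, hammer from where it was at the start of the episode above 0.03 m).
It also fails if it takes over 58 s, if anything falls off the work surface, if the arm or the gripper's body presses on something with over 40 N, if the wrist force passes 120 N, or if a joint passes its speed limit or range.

ROBOT

A 7-joint arm with a two-finger parallel gripper is mounted at the origin on the work surface. World frame = base frame: x ahead of the robot, y to its left, z up, the work surface at z = 0. Lengths are in m, angles in rad, forces in N, time in s.
With the tool pointing down it reaches from about 0.4 to 0.85 m from the base axis. Payload 10.4 kg.
Tool frame: the origin (TCP) lies between the finger pads; the fingertips stand ahead of it and the grasp point (between the pads) lies 8 mm behind it (arm.tip_extent is the z of the fingertips in the tool frame, in m); z points along the fingers, y is the line along which they close (so a half turn about z gives the same grasp; the last joint's range is limited). The gripper opens to 85 mm and grips with 20 to 120 N. Pads are 22 mm wide; open, the fingers measure 114 mm over their backs; the gripper's body (76 mm by 85 mm) begins 54 mm behind the grasp point. The pads swing forward as they close: fully open they stand 13 mm farther back than shut.
Start: joints at [-1.329, 0.332, -0.065, 1.46, 0.022, 1.35, -0.088], TCP at [0.164, 0.603, 0.242] pointing down, gripper open.
Joint ranges: [-2.6, 2.6], [-0.5, 2.12], [-1.47, 1.34], [0.16, 2.42], [-1.27, 4.41], [0.06, 2.06], [-2.6, 2.6]. Speed limits (rad/s): [2.22, 2.22, 2.79, 2.79, 3.14, 3.14, 3.14].

INTERFACE

Orientations are given as a unit quaternion [x, y, z, w].
In Python, from rig import arm gives the robot as it stands.
- The arm moves only by the tool send_rows, never from a script. Its argument "targets" is a list of rows, each a list of 4 numbers: the shift along the tool's x, y, z in m, then the turn about the tool's z in degrees. In form: [[tx, ty, tz, yaw], ...]. A call has 1 to 20 rows; each row is the pose to reach, as a shift and turn from the pose commanded when the call began, along the tool's axes at that moment; what a row does not reach only later rows make up. A row lasts 1/8 s, in which the tool goes at most 62.5 mm and 10.7 degrees, less where a joint would pass 70% of its speed; a pose out of reach is approached as far as the arm can. A call with a gripper value outside its range is refused whole. "fingers" is the finger opening in m, from 0 to 0.0854, set as the call begins (left out, the last holds). The fingers move at their own pace and stop on an object; "newtons" is the grip in N (left out, the last holds). Time passes only in rows, so rows that repeat a pose let the fingers close. It gives the time, the measured TCP pose, the force, the opening and the grip force at its end, in the units of the state.
- arm.observe(): the state, without advancing time (a new reading comes with each control period).
- arm.camera(name): name is "side" or "top"; returns a dict with "image" (480x640x3 uint8, red, green, blue), "range_z" (480x640 float32, m along the optical axis (not along the pixel's ray), 0 where there is no reading), "fov_y" (degrees; the focal length in pixels is half the picture's height over the tangent of half this angle, whatever the lens; pixels are square), "cx", "cy" (the principal point, pixels), "eye" and "rotation" of the camera in the world. Camera axes: x right, y down, z forward; pixel columns grow to the right and rows downward; lengths in m; the calibration is good to about 2 mm. A picture is of the moment at which its call begins.
- arm.job_done(): hands the job in; it is judged then, once.
Trained networks look in a picture, given as the dict that the camera call returned (one of the last four; its "shot" number tells which), for a name from the list of things; names that differ only in an ending like _2 or _b are one class to them, and where a whole thing is asked for, a point or a joint stands for the part that bears it (a point fixed in the world has none). Each returns a list of dicts, best first, with "conf" (0 to 1); they miss things now and then, are a little off and sometimes report something else, mostly with a low value. They report only what shows in the picture. A call takes as long as a camera call. They do not tell look-alikes from the thing itself.
- arm.masks_of(picture, label): "pixels" (480x640 bool, what is visible of it) and "extent" ([left, top, right, bottom] in pixels, round what is visible of it).
The state is a dict: "time_s": time; "joints": joint angles; "qd": joint speeds; "joint_torque": joint torques, N m; "tool_pos": TCP position; "tool_rot": TCP orientation; "force": force on the tool from outside, world axes, zero at the start; "moment": the same for the moment, N m; "opening": finger opening in m; "finger_force": force on a finger pad.
Only numpy, scipy, OpenCV 4.12 (cv2) and the standard library are available. Lean on these libraries where they do the work, as an engineer would, in place of code of your own. Each camera call takes 0.05 s, during which the arm holds its last target. There are 200 camera calls.

## Working session

There is one attempt and no reset: what is moved stays moved. The work goes in short steps, Python scripts to look and compute and a tool call to move; the robot and the scene stay as the last step left them, time stands still between calls to the robot, and variables do not carry over. Pictures are saved under pics/ and viewed, at most 10 in all, crops included, and the job is handed in when it is done.

Besides the shell and the picture viewer there is one more tool, called after ">>>" as name([rows], argument=value, ...), one row to a line, values as JSON. send_rows: Moves the arm, as the interface text tells. Its arguments: {"type":"object","properties":{"targets":{"type":"array"},"fingers":{"type":"number"},"newtons":{"type":"number"}},"required":["targets"]}

```bash
mkdir -p pics
cat > h.py <<'E'
import numpy as np,cv2
from rig import arm
def cloud(p):
    z=p["range_z"];f=240/np.tan(np.radians(p["fov_y"])/2)
    v,u=np.mgrid[0:480,0:640]
    c=np.stack([(u-p["cx"])/f*z,(v-p["cy"])/f*z,z],-1)
    w=c@np.array(p["rotation"]).T+np.array(p["eye"]); w[z==0]=np.nan
    return w
def save(p,n): cv2.imwrite("pics/"+n,p["image"][:,:,::-1])
E
python3 - <<'E'
from h import *
o=arm.observe();print(o["tool_pos"],o["tool_rot"],o["opening"],arm.tip_extent,o["time_s"])
for n in("top","side"):
    p=arm.camera(n);save(p,n+"1.png");w=cloud(p);print(n,p["eye"],p["fov_y"])
    for l in["pot","cover","cover_bar","claw_a","tray","wrench","can"]:
        for m in arm.masks_of(p,l):
            q=w[m["pixels"]];q=q[~np.isnan(q[:,0])]
            if len(q) :print(l,round(m["conf"],2),m["extent"],len(q),np.median(q,0).round(3),np.percentile(q,2,0).round(3),np.percentile(q,98,0).round(3))
E
```

```text
[0.16345251 0.60288222 0.24149963] [ 1.31997604e-01  9.91249770e-01 -7.20896829e-04 -7.90722896e-05] 0.08544183182797242 0.011 0.0Traceback (most recent call last):
  File "<stdin>", line 4, in <module>
  File "h.py", line 7, in cloud
    w=c@np.array(p["rotation"]).T+np.array(p["eye"]); w[z==0]=np.nan
      ~^~~~~~~~~~~~~~~~~~~~~~~~~~
ValueError: matmul: Input operand 1 has a mismatch in its core dimension 0, with gufunc signature (n?,k),(k,m?)->(n?,m?) (size 4 is different from 3)
```

```bash
sed -i 's/np.array(p\["rotation"\]).T/R.from_quat(p["rotation"]).as_matrix().T/; 1a from scipy.spatial.transform import Rotation as R' h.py
python3 - <<'E'
from h import *
for n in("top","side"):
    p=arm.camera(n);save(p,n+"1.png");w=cloud(p);print(n,p["eye"],p["fov_y"])
    for l in["pot","cover","cover_bar","claw_a","tray","wrench","can"]:
        for m in arm.masks_of(p,l):
            q=w[m["pixels"]];q=q[~np.isnan(q[:,0])]
            if len(q) :print(l,round(m["conf"],2),m["extent"],len(q),np.median(q,0).round(3),np.percentile(q,2,0).round(3),np.percentile(q,98,0).round(3))
E
```

```text
top [0.42246556 0.02378094 1.40807853] 55.312314406653854
pot 0.84 [392.9, 316.5, 438.3, 359.9] 1480 [ 0.207 -0.272  0.057] [ 0.156 -0.324  0.003] [ 0.261 -0.214  0.082]
pot 0.78 [370.7, 194.0, 424.1, 249.5] 1315 [ 0.53  -0.191  0.079] [ 0.468 -0.279  0.006] [ 0.615 -0.133  0.107]
cover 0.8 [380.6, 202.6, 418.4, 243.8] 1131 [ 0.541 -0.207  0.105] [ 0.493 -0.257  0.091] [ 0.59  -0.16   0.133]
cover 0.71 [261.8, 271.7, 298.1, 311.5] 1109 [0.341 0.132 0.038] [0.29  0.085 0.   ] [0.391 0.182 0.067]
cover 0.63 [369.8, 278.8, 409.2, 305.3] 670 [ 0.339 -0.186  0.029] [ 0.302 -0.233  0.002] [ 0.376 -0.144  0.053]
cover_bar 0.97 [377.4, 202.6, 415.9, 240.9] 1134 [ 0.541 -0.207  0.105] [ 0.493 -0.259  0.081] [ 0.591 -0.16   0.133]
cover_bar 0.94 [263.2, 271.4, 297.7, 307.7] 1114 [0.341 0.132 0.038] [ 0.29   0.084 -0.001] [0.392 0.182 0.067]
cover_bar 0.82 [370.9, 275.4, 403.7, 307.4] 633 [ 0.339 -0.186  0.03 ] [ 0.302 -0.229  0.02 ] [ 0.377 -0.147  0.053]
claw_a 0.83 [393.9, 314.4, 439.4, 357.6] 1543 [ 0.208 -0.272  0.057] [ 0.155 -0.325  0.003] [ 0.262 -0.213  0.082]
claw_a 0.7 [367.3, 196.0,
[... 1550 characters left out ...]
.211 -0.315  0.005] [ 0.261 -0.213  0.08 ]
tray 0.67 [218.2, 292.9, 321.8, 362.1] 4970 [0.542 0.265 0.007] [0.437 0.158 0.002] [0.643 0.368 0.027]
tray 0.31 [290.8, 210.9, 340.7, 257.6] 1421 [ 0.527 -0.164  0.043] [ 0.468 -0.265  0.005] [ 0.611 -0.13   0.106]
wrench 0.75 [274.0, 272.1, 338.3, 282.7] 344 [ 0.519 -0.001  0.007] [ 0.426 -0.023 -0.   ] [0.606 0.023 0.011]
wrench 0.7 [291.4, 212.1, 339.6, 256.9] 1334 [ 0.527 -0.163  0.041] [ 0.467 -0.257  0.005] [ 0.609 -0.13   0.106]
wrench 0.48 [377.4, 205.4, 408.7, 230.2] 571 [ 0.312 -0.443  0.035] [ 0.262 -0.598  0.001] [ 0.363 -0.412  0.041]
can 0.94 [202.5, 254.7, 227.8, 296.4] 867 [0.742 0.158 0.07 ] [0.722 0.118 0.005] [0.776 0.169 0.113]
```

View pics/top1.png

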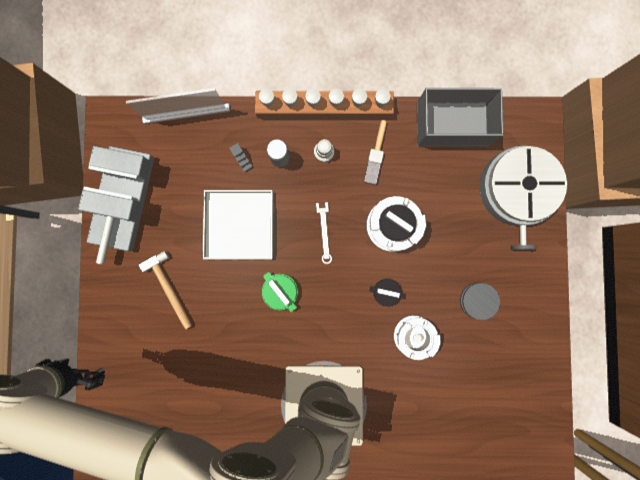

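View pics/side1.png

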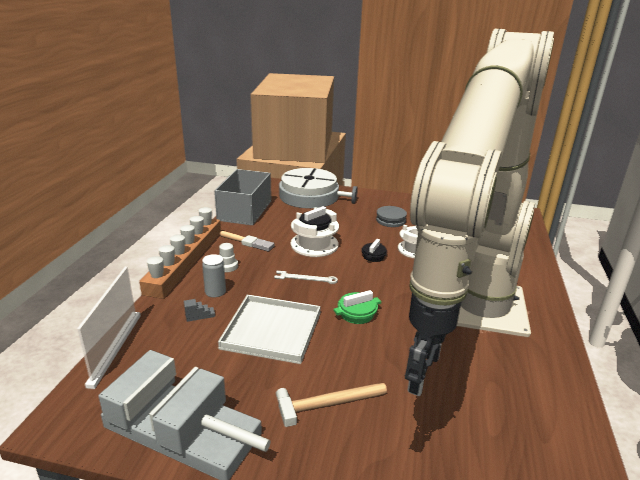

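Run:
```python
from h import *
for n in("top","side"):
    p=arm.camera(n);w=cloud(p)
    P=w.reshape(-1,3);P=P[~np.isnan(P[:,0])]
    d=np.hypot(P[:,0]-.54,P[:,1]+.207)
    b=P[(d<.06)&(P[:,2]>.12)&(P[:,2]<.145)]
    (c,s,a)=cv2.minAreaRect(b[:,:2].astype(np.float32)); 
    u,sv,vt=np.linalg.svd(b[:,:2]-b[:,:2].mean(0)); 
    print(n,"bar",len(b),c,s,a,b.mean(0),np.median(b[:,2]),"ang",np.degrees(np.arctan2(vt[0,1],vt[0,0])))
    top=P[(d<.056)&(P[:,2]>.098)&(P[:,2]<.11)]; print("disc",cv2.minEnclosingCircle(top[:,:2].astype(np.float32)),np.median(top[:,2]))
    fl=P[(d<.1)&(P[:,2]>.068)&(P[:,2]<.085)]; print("flange",cv2.minEnclosingCircle(fl[:,:2].astype(np.float32)),cv2.fitEllipse(cv2.convexHull(fl[:,:2].astype(np.float32))))
    cl=P[(d>.053)&(d<.09)&(P[:,2]>.093)&(P[:,2]<.12)]; a=np.degrees(np.arctan2(cl[:,1]+.207,cl[:,0]-.54)); print("claw ang hist",np.histogram(a,36,(-180,180))[0])
    t=P[(abs(P[:,0]-.543)<.13)&(abs(P[:,1]-.265)<.13)&(P[:,2]>.018)&(P[:,2]<.035)]; print("tray",cv2.minAreaRect(t[:,:2].astype(np.float32)),np.median(t[:,2]))
    if n=="top": cv2.imwrite("pics/crop1.png",cv2.resize(p["image"][180:370,250:450,::-1],None,fx=3,fy=3,interpolation=cv2.INTER_CUBIC))
o=arm.observe();M=R.from_quat(o["tool_rot"]).as_matrix();print(M.round(4),o["tool_pos"],o["force"],o["time_s"],o["joints"])
```

```text
top bar 185 (0.5429002642631531, -0.2091229259967804) (0.08324499428272247, 0.0170314759016037) 56.0065803527832 [ 0.54215037 -0.20856991  0.1298335 ] 0.12988915904470266 ang -124.87005694928507
disc ((0.5396085381507874, -0.20699253678321838), 0.05580117553472519) 0.10452180222458929
flange ((0.5427356362342834, -0.20929855108261108), 0.07898417860269547) ((0.5427300333976746, -0.20932121574878693), (0.1562414914369583, 0.15719209611415863), 23.684045791625977)
claw ang hist [ 0  0  0 11 34 37 39 36 39 39 33  2  3  3  4 19  6  3  4  3  1 26 36 33
 34 34 34 31 19  0  0  0  0 11  8  0]
tray ((0.5433071255683899, 0.26251646876335144), (0.20793859660625458, 0.21070648729801178), 0.027480270713567734) 0.02446299851313727
side bar 121 (0.5404523611068726, -0.20684900879859924) (0.08577583730220795, 0.02215714007616043) 53.686798095703125 [ 0.54079595 -0.20401518  0.12824537] 0.12880218543724908 ang 54.60014195689842
disc ((0.5379539132118225, -0.20471520721912384), 0.055728159844875336) 0.10558545744577574
flange ((0.537471354007721, -0.20761115849018097), 0.08209706097841263) ((0.540286123752594, -0.21004924178123474), (0.15450671315193176, 0.16782891750335693), 1.4918761253356934)
claw ang hist [ 0  0  1 14 19 10 14  4  0  0  3  0  0  0  1 12  1  0  2  0  2  9 19 19
 20 22 21 23 17  0  1  2  1  9  7  1]
tray ((0.5417619347572327, 0.26206275820732117), (0.21115607023239136, 0.21755367517471313), 0.1762525886297226) 0.02411836483294394
[[-9.651e-01  2.618e-01  0.000e+00]
 [ 2.618e-01  9.651e-01  1.000e-04]
 [ 0.000e+00  1.000e-04 -1.000e+00]] [0.16357683 0.60323404 0.24233716] [ 0.20046951  0.06874084 -0.3755158 ] 0.95 [-1.32858703  0.33218701 -0.0646755   1.4601176   0.02159025  1.34988103
 -0.0885381 ]
```

View pics/crop1.png

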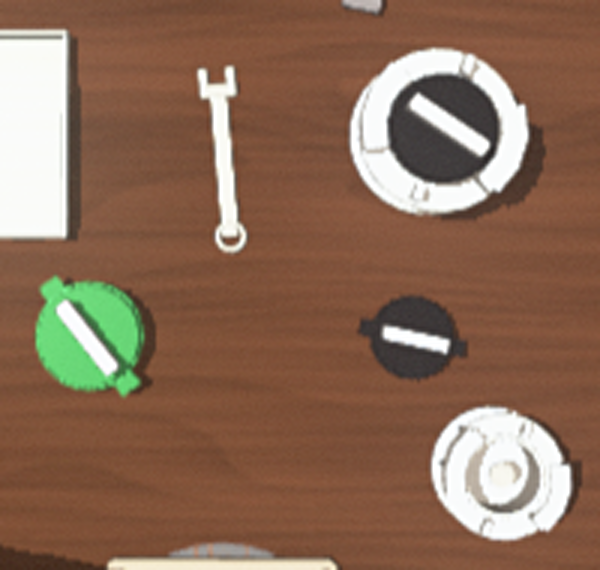

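Candidates: covers are green (280,292, excluded by colour), small black (387,292), and larger black in the pot (399,222), which is the one meant. Pots are the larger at (396,223), which is meant, and the smaller at (417,338). The crop confirms this: the bar lies at about 55° in the world, and the claws agree with the locked orientation.

```bash
cat >> h.py <<'E'
def row(xyz,ydeg=None,base=None):
    """tool-frame row from the present pose to a world point, with tool y at ydeg"""
    o=arm.observe();M=R.from_quat(o["tool_rot"]).as_matrix()
    t=M.T@(np.array(xyz)-o["tool_pos"]); y0=np.degrees(np.arctan2(M[1,1],M[0,1]))
    yaw=0 if ydeg is None else -((ydeg-y0+180)%360-180)
    return t.round(4).tolist()+[round(yaw,1)]
E
python3 -c "
from h import *
print(row([.5,.25,.26],30),row([.542,-.208,.22],-34.5))"
```

```text
[-0.4172, -0.2528, -0.0177, np.float64(44.8)] [-0.5776, -0.6839, 0.0223, np.float64(109.3)]
```

>>> send_rows([
  [-0.417, -0.253, -0.018, 44.8],
  [-0.417, -0.253, -0.018, 44.8],
  [-0.417, -0.253, -0.018, 44.8],
  [-0.417, -0.253, -0.018, 44.8],
  [-0.417, -0.253, -0.018, 44.8],
  [-0.417, -0.253, -0.018, 44.8],
  [-0.417, -0.253, -0.018, 44.8],
  [-0.417, -0.253, -0.018, 44.8],
  [-0.578, -0.684, 0.022, 109.3],
  [-0.578, -0.684, 0.022, 109.3],
  [-0.578, -0.684, 0.022, 109.3],
  [-0.578, -0.684, 0.022, 109.3],
  [-0.578, -0.684, 0.022, 109.3],
  [-0.578, -0.684, 0.022, 109.3],
  [-0.578, -0.684, 0.022, 109.3],
  [-0.578, -0.684, 0.022, 109.3],
  [-0.578, -0.684, 0.022, 109.3],
  [-0.578, -0.684, 0.022, 109.3],
  [-0.578, -0.684, 0.022, 109.3],
  [-0.578, -0.684, 0.022, 109.3],
], fingers=0.05)

```text
time_s: 3.45
tool_pos: [0.5427, -0.2072, 0.2204]
tool_rot: [0.885, 0.467, 0.0, -0.0]
force: [0.6, -1.2, -0.8]
opening: 0.0501
finger_force: 0.0
```

```bash
python3 -c "
from h import *
print(row([.542,-.208,.22],-34.5));o=arm.observe();print(o['joints'],o['qd'],o['force'],o['opening'],o['time_s'])"
```

```text
[-0.001, -0.0001, 0.0004, np.float64(0.1)]
[-0.32720934  0.29350562  0.74545738  1.6472153  -0.20686525  1.28160087
 -0.14386207] [ 0.00588183  0.00209567  0.00487419 -0.00076552 -0.00129668  0.00065672
  0.00257483] [ 0.64008033 -1.17318823 -0.75232606] 0.05013478082962746 3.45
```

>>> send_rows([
  [-0.001, 0, 0.05, 0],
  [-0.001, 0, 0.08, 0],
  [-0.001, 0, 0.1, 0],
  [-0.001, 0, 0.1, 0],
  [-0.001, 0, 0.1, 0],
])

```text
time_s: 4.08
tool_pos: [0.5426, -0.2092, 0.1215]
tool_rot: [0.885, 0.466, 0.001, 0.001]
force: [0.0, 0.2, 0.5]
opening: 0.0497
finger_force: 0.0
```

>>> send_rows([
  [0, 0, 0, 0],
  [0, 0, 0, 0],
  [0, 0, 0, 0],
  [0, 0, 0, 0],
  [0, 0, 0, 0],
], fingers=0.005, newtons=70)

```text
time_s: 4.7
tool_pos: [0.5424, -0.2092, 0.1207]
tool_rot: [0.885, 0.466, 0.001, 0.0]
force: [3.0, 0.3, 4.2]
opening: 0.0144
finger_force: 70.9
```

```bash
python3 -c "
from h import *
p=arm.camera('top');q=arm.camera('side')
c=lambda p,x,y:cv2.resize(p['image'][y:y+100,x:x+100,::-1],(400,400),interpolation=cv2.INTER_CUBIC)
cv2.imwrite('pics/grip.png',np.hstack([c(p,350,170),c(q,270,160)]))
o=arm.observe();print(o['tool_pos'],o['force'],o['moment'],o['opening'],o['finger_force'])"
```

```text
[ 0.542342   -0.2091954   0.12059234] [ 3.0977956  -2.11093696  3.77372903] [-0.30931552 -0.77723506  0.02361737] 0.014598381083302133 70.871422290802
```

View pics/grip.png

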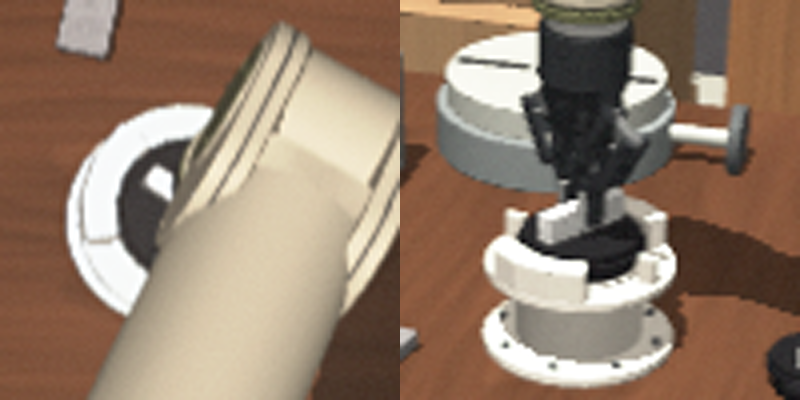

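The fingers straddle the bar (about (600,205) in the right half) and grip at 71 N. Pressing next.

>>> send_rows([
  [0, 0, 0.003, 0],
  [0, 0, 0.006, 0],
  [0, 0, 0.008, 0],
  [0, 0, 0.008, 0],
  [0, 0, 0.008, 0],
  [0, 0, 0.008, 0],
], newtons=90)

```text
time_s: 5.55
tool_pos: [0.5424, -0.2092, 0.1128]
tool_rot: [0.885, 0.466, 0.001, 0.0]
force: [3.0, -0.6, 8.6]
opening: 0.0141
finger_force: 93.9
```

>>> send_rows([
  [0, 0, 0, -4],
  [0, 0, 0, -10],
  [0, 0, 0, -17],
  [0, 0, 0, -24],
  [0, 0, 0, -24],
  [0, 0, 0, -24],
])

```text
time_s: 6.3
tool_pos: [0.5417, -0.2089, 0.1125]
tool_rot: [0.769, 0.64, 0.0, -0.0]
force: [-0.2, -0.3, 10.4]
opening: 0.0141
finger_force: 94.0
```

>>> send_rows([
  [0, 0, 0, -7],
  [0, 0, 0, -14],
  [0, 0, 0, -21],
  [0, 0, 0, -28],
  [0, 0, 0, -35],
  [0, 0, 0, -42],
  [0, 0, 0, -49],
  [0, 0, 0, -54],
  [0, 0, 0, -57],
  [0, 0, 0, -57],
  [0, 0, 0, -57],
  [0, 0, 0, -57],
])

```text
time_s: 7.8
tool_pos: [0.5415, -0.2091, 0.1125]
tool_rot: [0.37, 0.929, 0.0, -0.0]
force: [-1.2, 0.5, 9.3]
opening: 0.0141
finger_force: 94.0
```

```bash
python3 -c "
from h import *
p=arm.camera('top');q=arm.camera('side')
c=lambda p,x,y:cv2.resize(p['image'][y:y+100,x:x+100,::-1],(400,400),interpolation=cv2.INTER_CUBIC)
cv2.imwrite('pics/turn.png',np.hstack([c(p,350,170),c(q,270,160)]))
o=arm.observe();print(o['tool_pos'],o['force'],o['moment'],o['opening'],o['joints'])"
```

```text
[ 0.54150647 -0.20909347  0.11248511] [-1.1383702   0.21863188  9.74824034] [-0.06805188  0.31979898  0.04936964] 0.013914221125788443 [-0.07283008  0.35923297  0.43869209  1.75435814 -0.17136627  1.06647209
  1.2366973 ]
```

View pics/turn.png

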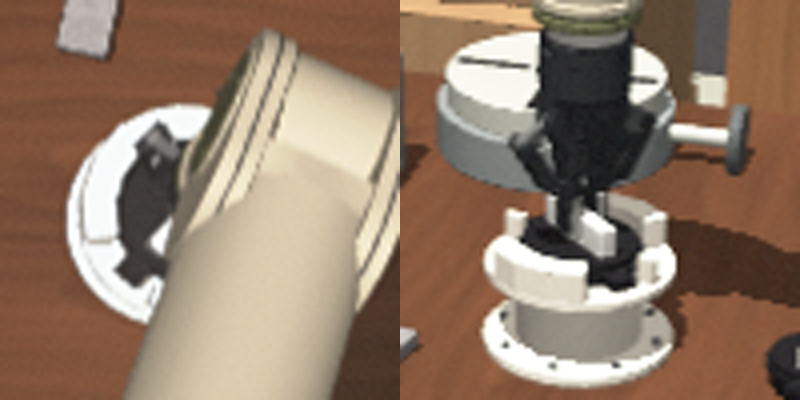

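The bar has turned about 81° and an ear shows in the gap past the claw at (135,270), so I'm lifting.

>>> send_rows([
  [0, 0, -0.005, 0],
  [0, 0, -0.015, 0],
  [0, 0, -0.03, 0],
  [0, 0, -0.05, 0],
  [0, 0, -0.08, 0],
  [0, 0, -0.11, 0],
  [0, 0, -0.125, 0],
  [0, 0, -0.125, 0],
  [0, 0, -0.125, 0],
])

```text
time_s: 9.02
tool_pos: [0.5411, -0.2087, 0.2358]
tool_rot: [0.37, 0.929, -0.0, -0.001]
force: [-0.7, -0.3, -3.8]
opening: 0.0141
finger_force: 92.3
```

```bash
python3 -c "
from h import *
q=arm.camera('side')
c=lambda p,x,y:cv2.resize(p['image'][y:y+100,x:x+100,::-1],(400,400),interpolation=cv2.INTER_CUBIC)
cv2.imwrite('pics/lift.png',c(q,270,150))
o=arm.observe();print(o['tool_pos'],o['force'],o['moment'],o['opening'],row([.5425,.262,.24]))"
```

```text
[ 0.54117548 -0.2086936   0.23578293] [-0.09807012 -0.03777957 -4.74008938] [-0.00572866  0.03425701 -0.02161344] 0.014092297513542277 [0.3229, 0.3425, -0.0039, 0]
```

View pics/lift.png

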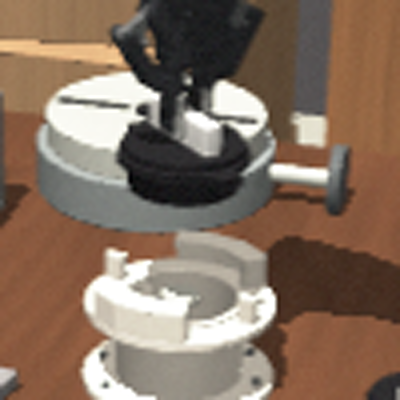

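The cover hangs level from the fingers (bar near (205,130)), clear of the pot. Carrying it to the tray.

>>> send_rows([
  [0.02, 0.021, -0.004, 0],
  [0.05, 0.053, -0.004, 0],
  [0.083, 0.088, -0.004, 0],
  [0.117, 0.124, -0.004, 0],
  [0.15, 0.159, -0.004, 0],
  [0.184, 0.195, -0.004, 0],
  [0.217, 0.23, -0.004, 0],
  [0.25, 0.266, -0.004, 0],
  [0.28, 0.297, -0.004, 0],
  [0.305, 0.323, -0.004, 0],
  [0.323, 0.342, -0.004, 0],
  [0.323, 0.342, -0.004, 0],
  [0.323, 0.342, -0.004, 0],
  [0.323, 0.342, -0.004, 0],
])

```text
time_s: 10.82
tool_pos: [0.543, 0.2601, 0.2411]
tool_rot: [0.371, 0.929, -0.0, -0.0]
force: [0.9, 0.3, -4.5]
opening: 0.0142
finger_force: 92.2
```

```bash
python3 -c "
from h import *
o=arm.observe();print(o['tool_pos'],o['force'],R.from_quat(o['tool_rot']).as_matrix()[:,2])
for n in('top','side'):
    p=arm.camera(n);P=cloud(p).reshape(-1,3);P=P[~np.isnan(P[:,0])]
    d=np.hypot(P[:,0]-.5425,P[:,1]-.262);b=P[(d<.07)&(P[:,2]>.12)&(P[:,2]<.24)];print(n,np.histogram(b[:,2],24,(.12,.24))[0])
print(row([.5425,.262,.0585]))"
```

```text
[0.54297805 0.2600696  0.24108166] [ 0.8629414   0.34864916 -4.54027939] [-2.48961711e-04 -5.17559976e-04 -9.99999835e-01]
top [  0   0   0   0   0   0   0   0   0   0   0   0   0   0   0   0   0   3
  44 101 143 127   7   8]
side [  0   0   0   0   0   0   0   0   0   0   0   0   0  27  51  51  35   4
  76 191 169 354  26  37]
[0.0014, 0.0008, 0.1828, 0]
```

>>> send_rows([
  [0, 0, 0.02, 0],
  [0, 0, 0.05, 0],
  [0, 0, 0.08, 0],
  [0, 0, 0.11, 0],
  [0, 0, 0.14, 0],
  [0, 0, 0.16, 0],
  [0, 0, 0.17, 0],
  [0, 0, 0.174, 0],
  [0, 0, 0.178, 0],
  [0, 0, 0.18, 0],
  [0, 0, 0.18, 0],
  [0, 0, 0.18, 0],
])

```text
time_s: 12.42
tool_pos: [0.5429, 0.2615, 0.0616]
tool_rot: [0.37, 0.929, 0.0, 0.0]
force: [0.2, -0.0, -4.1]
opening: 0.0142
finger_force: 92.1
```

>>> send_rows([
  [0, 0, 0.001, 0],
  [0, 0, 0.002, 0],
  [0, 0, 0.003, 0],
  [0, 0, 0.003, 0],
  [0, 0, 0.003, 0],
])

```text
time_s: 13.05
tool_pos: [0.5429, 0.2616, 0.0594]
tool_rot: [0.37, 0.929, 0.0, 0.0]
force: [-2.2, -1.6, 7.7]
opening: 0.0139
finger_force: 93.8
```

Contact made (upward force 7.7 N). Releasing, then retreating.

>>> send_rows([
  [0, 0, 0, 0],
  [0, 0, 0, 0],
  [0, 0, 0, 0],
  [0, 0, 0, 0],
], fingers=0.045, newtons=20)

```text
time_s: 13.55
tool_pos: [0.5428, 0.2615, 0.0582]
tool_rot: [0.37, 0.929, 0.0, -0.0]
force: [0.0, 0.5, -0.8]
opening: 0.0452
finger_force: 0.0
```

>>> send_rows([
  [0, 0, -0.01, 0],
  [0, 0, -0.03, 0],
  [0, 0, -0.07, 0],
  [0, 0, -0.12, 0],
  [0, 0, -0.17, 0],
  [0, 0, -0.22, 0],
  [0, 0, -0.22, 0],
  [0, 0, -0.22, 0],
  [0, 0, -0.22, 0],
])

```text
time_s: 14.68
tool_pos: [0.5422, 0.2612, 0.2771]
tool_rot: [0.37, 0.929, -0.001, -0.001]
force: [0.0, -0.7, -0.5]
opening: 0.0452
finger_force: 0.0
```

```bash
python3 -c "
from h import *
p=arm.camera('side');P=cloud(p).reshape(-1,3);P=P[~np.isnan(P[:,0])]
d=np.hypot(P[:,0]-.5425,P[:,1]-.262);b=P[(d<.1)&(P[:,2]>.06)&(P[:,2]<.08)];print('bar',b.mean(0),np.percentile(b[:,2],[5,50,95]))
b=P[(d<.07)&(P[:,2]>.038)&(P[:,2]<.05)];print('disc',b.mean(0),np.linalg.lstsq(np.c_[b[:,:2],np.ones(len(b))],b[:,2],rcond=None)[0])
cv2.imwrite('pics/end.png',cv2.resize(p['image'][200:380,180:420,::-1],None,fx=3,fy=3))
o=arm.observe();print(o['tool_pos'],o['force'],o['opening'],o['time_s'])"
```

```text
bar [0.54197802 0.26491603 0.06775318] [0.06088725 0.06862874 0.07203193]
disc [0.54173777 0.27082028 0.04399677] [ 0.0015351  -0.00973301  0.04580104]
[0.54225148 0.26115618 0.27708921] [ 0.30657819 -0.60748603 -0.12772339] 0.04510836126358202 14.725
```

View pics/end.png

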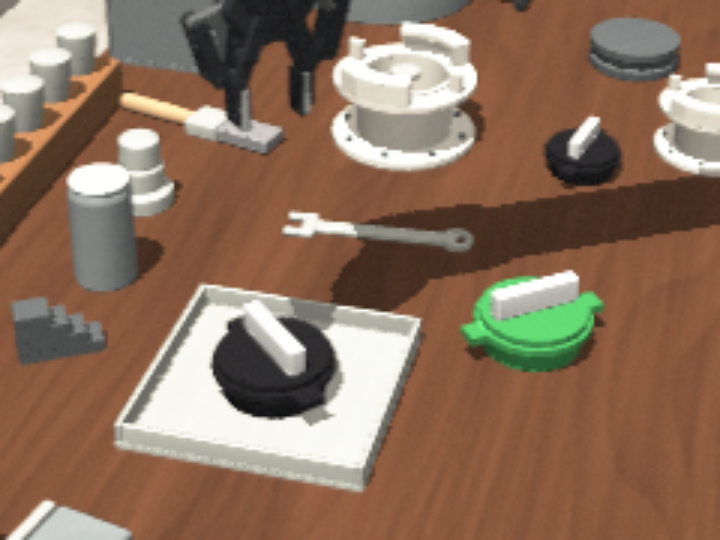

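The cover sits flat in the middle of the tray (about (275,365)). The pot is open, the bystanders are in place, and the gripper is clear.

```bash
python3 -c "
from rig import arm
print(arm.job_done())"
```

```text
the job is handed in; nothing more can be done
None
```

The job is handed in, with no verdict shown: I pressed the cover down about 8 mm, turned it about 81° anticlockwise, lifted it off and set it flat near the middle of the tray at about 13 s, and the other things look undisturbed.

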